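# Wind up the emergency radio

## Robot

A 6-joint arm with a two-finger parallel gripper is mounted at the origin on the work surface. World frame = base frame: x ahead of the robot, y to its left, z up, the work surface at z = 0. Lengths are in m, angles in rad, forces in N, time in s.
With the tool pointing down it reaches from about 0.25 to 0.725 m from the base axis. Payload 4 kg.
Tool frame: the origin (TCP) lies midway between the tips of the shut fingers; the grasp point (between the pads) lies 19 mm behind it; z points along the fingers, x is the direction in which the jaws open and shut, and the axes are right-handed (so a half turn about z gives the same grasp; the last joint's range is limited). The gripper opens to 85 mm and grips with 20 to 120 N. Pads are 22 mm wide; open, the fingers measure 114 mm over their backs; the gripper's body (76 mm by 85 mm) begins 54 mm behind the grasp point. The pads swing forward as they close: fully open they stand 13 mm farther back than shut.
Start: joints at [1.133, 0.241, 0.005, 1.335, 0, 1.571], TCP at [0.212, 0.453, 0.231] pointing down, gripper open.
Joint ranges: [-2.72, 2.72], [-1.05, 1.87], [-1.09, 1.28], [-1.99, 2.15], [-1.42, 1.44], [-3.14, 3.14]. Speed limits (rad/s): [2.79, 2.79, 3.14, 3.14, 3.14, 3.14].

## Interface

Orientations are given as a unit quaternion [x, y, z, w].
In Python, from workcell import bot, vision, ticket gives the robot as it stands.
- The arm moves only by the tool play_rows, never from a script. Its argument "deltas" is one flat list of numbers, 5 for each row, row after row: the opening, from 0 (shut) to 1 (fully open), then the shift along the tool's x, y, z in units of 60 mm (1.0 is 60 mm), then the turn about the tool's z in degrees. A call has 1 to 12 rows; each row shifts and turns the pose as measured when the row begins, along the tool's axes as they then stand; what a row does not reach is not made up. A row lasts 1/8 s, in which the tool goes at most 62.5 mm and 10.7 degrees, less where a joint would pass 70% of its speed; a pose out of reach is approached as far as the arm can. A call is refused whole if a number of a shift passes 1 or a number of a turn 10.7, either way. A call with a gripper value outside its range is refused whole. The fingers move at their own pace and stop on an object; the grip force is fixed at half the most. Time passes only in rows, so rows that do not move let the fingers close. It gives the time, the measured TCP pose, the force and the opening at its end, in the units of the state.
- bot.get_obs(): the state, without advancing time (a new reading comes with each control period).
- vision.camera(name): name is "scene" or "top" or "wrist"; returns a dict with "color" (420x560x3 uint8, blue, green, red), "intrinsics" (3x3 intrinsics, pixels), "rvec" (rotation vector, rad) and "tvec" (3), from world to camera coordinates, as OpenCV has them. Camera axes: x right, y down, z forward; pixel columns grow to the right and rows downward; lengths in m; the calibration is good to about 2 mm. A picture is of the moment at which its call begins. There is no depth.
- ticket.job_done(): hands the job in, once; it reports no verdict.
The state is a dict: "clock": time; "joint_pos": joint angles; "joint_vel": joint speeds; "tau": joint torques, N m; "eef_pos": TCP position; "tool_rot": TCP orientation; "ft_force": force on the tool from outside, world axes, zero at the start; "ft_torque": the same for the moment, N m; "grip_width": finger opening in m.
Only numpy, scipy, OpenCV 4.12 (cv2) and the standard library are available. Lean on these libraries where they do the work, as an engineer would, in place of code of your own. Each camera call takes 0.05 s, during which the arm holds its last target. There are 200 camera calls.

## Task

Wind up the oblong emergency radio on the desk, not the round lantern: swing its crank's folding knob up until it stands upright, turn the crank one full turn clockwise as seen from above so that the arm is back over its rest, then fold the knob down flat again and let go. Leave the lantern where it stands.

Things in the scene. Friction and masses are not known exactly. Their poses are not given: they have to be found in the camera images.
- radio: Oblong grey wind-up radio, 130 (x) by 210 mm (y), top 65 mm above the desk, fixed in a cradle. Origin on the desk straight below the crank's upright axis, z up; the body spans y -85 to +125 mm, x -65 to +65. Speaker slots in the top at the +y end; a folded aerial, 6 mm thick, lies on top along x = +55. Its crank arm is flat aluminium 16 mm wide, upper face 82 mm above the desk.
- crank (a joint): Turn of the radio's crank arm about its upright axis, rad. 0: parked, arm along the radio's +y over a 9 mm high black rest on its top. Grows clockwise seen from above (towards the radio's +x first); a full turn is 6.28. Starts within 0.15 of 0; stops at -0.4 and 7.2. Takes 1 to 2 N at the knob, stays where left.
- fold (a joint): Swing of the knob, a black 24 mm ball on a 9 mm pin, about a level hinge across the arm's end (65 mm from the crank axis, 95 mm above the desk; ball centre 42 mm from hinge), rad. 0: flat along the arm, ball 23 mm from the axis, 95 mm up. 1.57: upright, ball 65 mm from the axis, 137 mm up. Stop 1.75. Needs 1 N, stays where left. The ball swivels freely every way on its pin.
- lantern: Bystander: round grey wind-up lantern, 100 mm in diameter, 62 mm high, loose, with a smaller folding crank of the same kind on top (about 95 mm high in all). Origin: centre of its underside. Not to be moved.

How it is judged:
On the way, in this order (a step that is already met when the one before it is completed fails the run):
1. the radio's knob is swung out upright while the arm is still near its rest (value of joint fold above 1.25 rad and value of joint crank between -0.45 and 0.6 rad), for 0.1 s.
2. the crank has made one full turn clockwise with the knob out (value of joint crank above 5.93 rad and value of joint fold above 1.1 rad), for 0.1 s.
At the end, for the whole second after the job is handed in: The radio's crank has made one full turn clockwise and its arm lies over its rest again (crank at 6.28 within 0.35 rad), the knob is folded flat (fold under 0.25 rad), and both are at rest (value of joint fold below 0.25 rad and value of joint crank between 5.93 and 6.63 rad and velocity of joint crank between -0.1 and 0.1 rad/s and velocity of joint fold between -0.1 and 0.1 rad/s); the robot touches nothing.
It fails at once if the crank is turned while its knob is not swung out (value of joint crank between 0.8 and 5.5 rad and value of joint fold below 0.9 rad).
It fails at once if the lantern is moved more than 20 mm (distance of lantern from where it was at the start of the episode above 0.02 m).
It also fails if it takes over 48 s, if anything falls off the work surface, if the arm or the gripper's body presses on something with over 40 N, if the wrist force passes 120 N, or if a joint passes its speed limit or range.

## Working session

There is one attempt and no reset: what is moved stays moved. The work goes in short steps, Python scripts to look and compute and a tool call to move; the robot and the scene stay as the last step left them, time stands still between calls to the robot, and variables do not carry over. Pictures are saved under pics/ and viewed, about 8 in all and at most 12, crops included, and the job is handed in when it is done.

Besides the shell and the picture viewer there is one more tool, called by a JSON object that holds its "api" and its "payload", one argument or row to a line. play_rows: Moves the arm, as the interface text tells. Its arguments: {"type":"object","properties":{"deltas":{"type":"array"}},"required":["deltas"]}

```bash
mkdir -p pics; cat > h.py <<'E'
import numpy as np, cv2
from workcell import bot, vision, ticket
from scipy.spatial.transform import Rotation as R
def snap(n,f,crop=None,s=1):
    c=vision.camera(n); im=c["color"]
    np.savez("pics/"+f+".npz",K=c["intrinsics"],r=c["rvec"],t=c["tvec"])
    if crop: x,y,w,h=crop; im=im[y:y+h,x:x+w]
    cv2.imwrite("pics/"+f+".png",cv2.resize(im,None,fx=s,fy=s,interpolation=cv2.INTER_CUBIC)); return c
def ray(f,u,v,z):
    d=np.load("pics/"+f+".npz"); M=cv2.Rodrigues(d["r"])[0]; t=d["t"].ravel()
    o=-M.T@t; k=M.T@np.linalg.inv(d["K"])@np.array([u,v,1.]); return o+k*(z-o[2])/k[2]
def proj(f,p):
    d=np.load("pics/"+f+".npz"); return cv2.projectPoints(np.array(p,float).reshape(-1,1,3),d["r"],d["t"],d["K"],None)[0].reshape(-1,2)
E
python3 - <<'E'
from h import *
snap("top","top1",None,1.4)
snap("scene","sc1",None,1.4)
o=bot.get_obs(); print({k:np.round(v,3) for k,v in o.items()}); print(R.from_quat(o["tool_rot"]).as_matrix().round(3))
E
```

```text
{'clock': np.float64(0.1), 'joint_pos': array([ 1.133,  0.241,  0.004,  1.335, -0.   ,  1.571]), 'joint_vel': array([ 0.001, -0.001,  0.002,  0.   ,  0.001,  0.001]), 'tau': array([ 0.0000e+00, -3.7314e+01,  2.5301e+01,  1.1000e-02, -0.0000e+00,
        0.0000e+00]), 'eef_pos': array([0.212, 0.452, 0.23 ]), 'tool_rot': array([ 0.844,  0.537, -0.001,  0.001]), 'ft_force': array([-0.345,  0.098,  0.05 ]), 'ft_torque': array([0.023, 0.014, 0.032]), 'grip_width': np.float64(0.085)}
[[ 0.424  0.906 -0.001]
 [ 0.906 -0.424 -0.002]
 [-0.002  0.    -1.   ]]
```

View pics/top1.png

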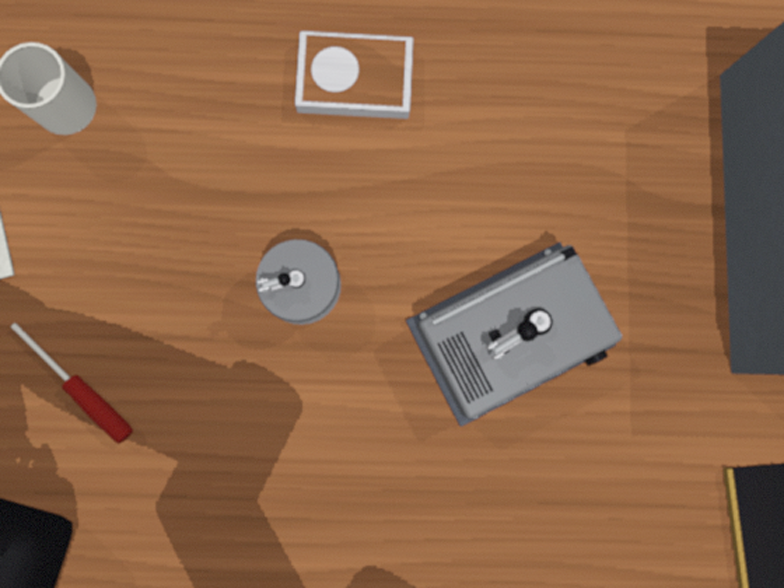

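View pics/sc1.png

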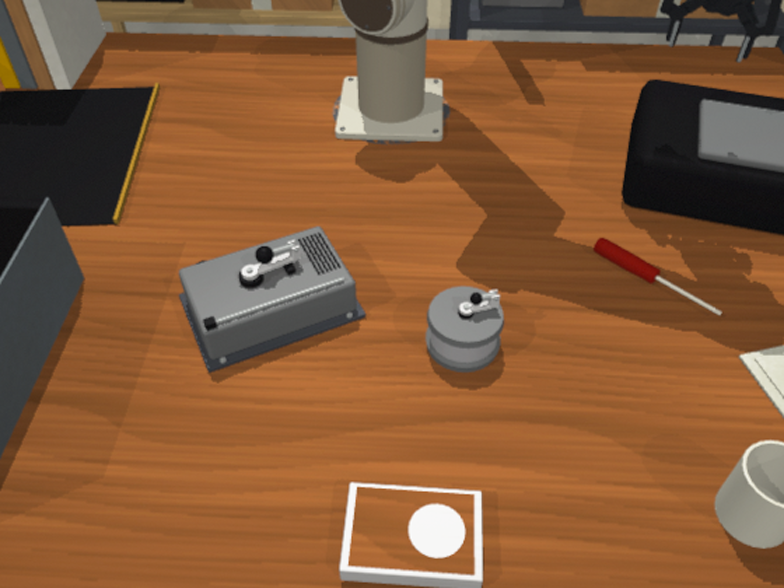

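The top view shows the radio's hub at (540,321), ball at (528,330) and arm end at (492,354). Its slots (+y) are at lower left, around (465,368), and the aerial (+x) is on the upper side. The lantern is at (298,281). The scene view agrees.

```bash
python3 - <<'E'
from h import *
g=lambda u,v,z:ray("top1",u/1.4,v/1.4,z)
hub=g(540,321,.087);ball=g(528,330,.095);end=g(492,353,.085)
print("hub",hub,"ball",ball,"end",end)
print("ball scene check", ray("sc1",264/1.4,254/1.4,.095))
# radio body corners at top z=.065: aerial-side-edge direction
a=g(436,322,.071);b=g(570,256,.071);print("aerial",a,b)
d=a-b;print("radio +y ang",np.degrees(np.arctan2(d[1],d[0])))
for q in (ball-hub,end-hub,end-ball): print(np.degrees(np.arctan2(q[1],q[0])),np.linalg.norm(q[:2]))
c=np.load("pics/top1.npz");print(-cv2.Rodrigues(c["r"])[0].T@c["t"].ravel())
E
```

```text
hub [ 0.51381071 -0.16319871  0.087     ] ball [ 0.50265756 -0.14740014  0.095     ] end [ 0.47602467 -0.10849208  0.085     ]
ball scene check [ 0.4958722  -0.14509616  0.095     ]
aerial [ 0.51088201 -0.04538195  0.071     ] [ 0.59317183 -0.20352282  0.071     ]
radio +y ang 117.49056107978473
125.22053624622848 0.01933875647264729
124.63296135203387 0.06648759637971742
124.39197012991715 0.04715027387341057
[0.45744793 0.02975801 0.8217219 ]
```

```bash
cat >> h.py <<'E'
def plan(wps,grip,yaw=None,pose=None):
    """wps: Nx3 TCP targets, yaw: N degrees of tool x; prints rows in tool axes"""
    o=bot.get_obs(); p=o["eef_pos"]; M=R.from_quat(o["tool_rot"]).as_matrix(); out=[]
    y0=np.degrees(np.arctan2(M[1,0],M[0,0])); print("from",p.round(4),"yaw",y0.round(2))
    for i,w in enumerate(wps):
        w=np.array(w); d=M.T@(w-p)/.06; t=0 if yaw is None else y0-yaw[i]
        out.append([grip,*d.round(2).tolist(),round(float(t),1)])
        M=M@R.from_euler("z",t,degrees=True).as_matrix(); y0-=t; p=w
    print(",".join(f"{v:g}" for r in out for v in r)); print(len(out))
def lin(a,b,n): a=np.array(a,float);return [a+(np.array(b)-a)*(i+1)/n for i in range(n)]
E
python3 - <<'E'
from h import *
o=bot.get_obs();plan(lin(o["eef_pos"],[.500,-.146,.20],12),1,[64.9-30.4*min(1,(i+1)/6) for i in range(12)])
E
```

```text
from [0.2117 0.4523 0.2305] yaw 64.91
1,-0.58,0.71,0.04,5.1,1,-0.52,0.76,0.04,5.1,1,-0.45,0.81,0.04,5.1,1,-0.37,0.84,0.04,5.1,1,-0.3,0.87,0.04,5.1,1,-0.22,0.9,0.04,5.1,1,-0.14,0.91,0.04,0,1,-0.14,0.91,0.04,0,1,-0.14,0.91,0.04,0,1,-0.14,0.91,0.04,0,1,-0.14,0.91,0.04,0,1,-0.14,0.91,0.04,0
12
```

{"api": "play_rows", "payload": {
  "deltas": [1, -0.58, 0.71, 0.04, 5.1, 1, -0.52, 0.76, 0.04, 5.1, 1, -0.45, 0.81, 0.04, 5.1, 1, -0.37, 0.84, 0.04, 5.1, 1, -0.3, 0.87, 0.04, 5.1, 1, -0.22, 0.9, 0.04, 5.1, 1, -0.14, 0.91, 0.04, 0, 1, -0.14, 0.91, 0.04, 0, 1, -0.14, 0.91, 0.04, 0, 1, -0.14, 0.91, 0.04, 0, 1, -0.14, 0.91, 0.04, 0, 1, -0.14, 0.91, 0.04, 0]
}}

```text
clock: 1.6
eef_pos: [0.498, -0.1641, 0.1981]
tool_rot: [0.957, 0.291, -0.002, 0.001]
ft_force: [0.8, 0.1, 0.9]
grip_width: 0.0853
```

```bash
python3 - <<'E'
from h import *
snap("wrist","w1",None,1.4)
plan([[.500,-.146,.20]],1,[34.5])
E
```

```text
from [ 0.5006 -0.1703  0.1971] yaw 33.49
1,0.21,-0.34,-0.05,-1
1
```

View pics/w1.png

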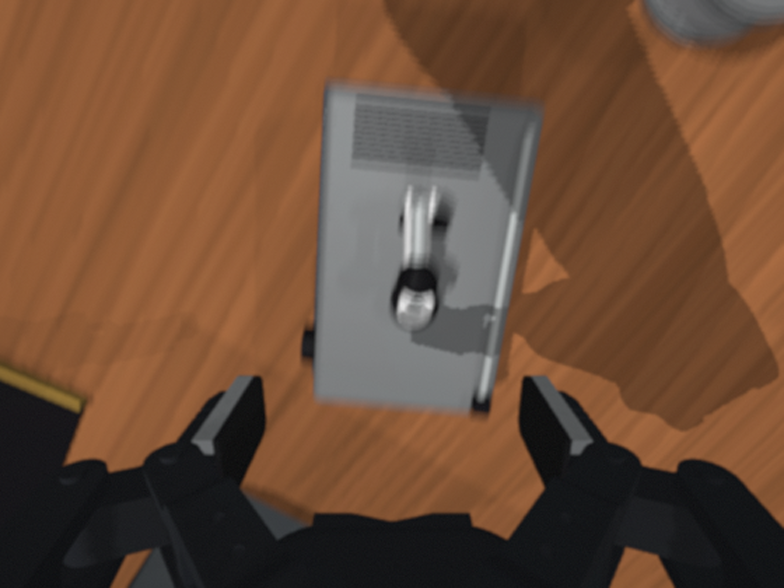

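The picture was blurred because the arm was still settling. It shows the ball at about (415,285), the hub at (415,308) and the arm end at (420,190). I'll settle and look again.

{"api": "play_rows", "payload": {
  "deltas": [1, 0.21, -0.34, -0.05, -1, 1, 0, 0, 0, 0, 1, 0, 0, 0, 0]
}}

```text
clock: 2.02
eef_pos: [0.4988, -0.1458, 0.1983]
tool_rot: [0.955, 0.296, -0.003, 0.002]
ft_force: [0.0, 0.1, -0.2]
grip_width: 0.0856
```

```bash
python3 - <<'E'
from h import *
snap("wrist","w2",(180,80,240,210),3)
o=bot.get_obs();print(o["eef_pos"])
E
```

```text
[ 0.49886386 -0.14574043  0.19838893]
```

View pics/w2.png

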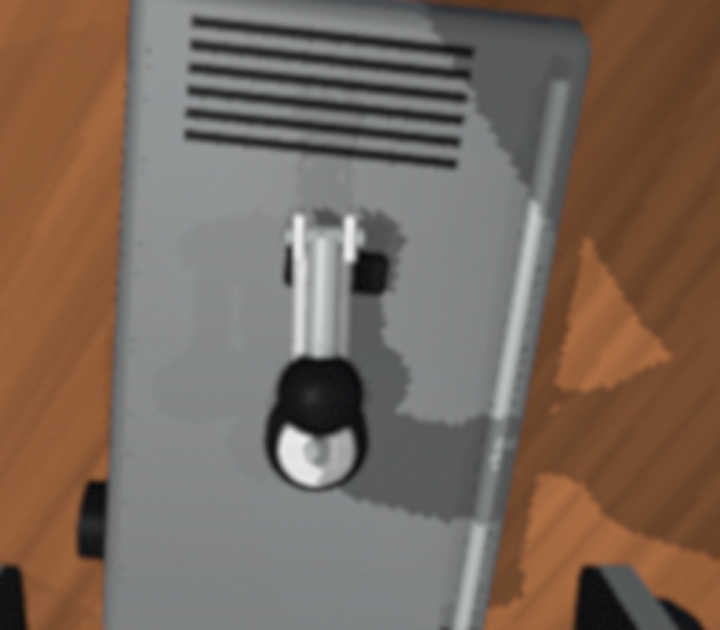

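Sharp crop (3x, offset 180,80): ball centre (320,397), hub centre (318,450), hinge (324,237). The rest shows to the right of the arm.

```bash
python3 - <<'E'
from h import *
g=lambda u,v,z:ray("w2",180+u/3,80+v/3,z)
b=g(320,397,.095);h=g(324,237,.095);a=g(318,450,.088);print(b,h,a)
for q in(h-b,h-a,b-a):print(np.degrees(np.arctan2(q[1],q[0])),np.linalg.norm(q[:2]))
s1=g(192,20,.065);s2=g(472,51,.065);q=s1-s2;print("slots dir -> +y",np.degrees(np.arctan2(q[1],q[0]))-90)
E
```

```text
[ 0.50373248 -0.1452808   0.095     ] [ 0.47944716 -0.1085102   0.095     ] [ 0.51382782 -0.16064995  0.088     ]
123.44296542602886 0.044066472367229347
123.40063983709975 0.06245464614413109
123.29920855414937 0.018388214614923407
slots dir -> +y -241.51695917691188
```

```bash
python3 - <<'E'
from h import *
o=bot.get_obs();plan(lin(o["eef_pos"],[.503,-.1445,.13],3)+lin([.503,-.1445,.13],[.503,-.1445,.079],4),.7,[33.5]*7)
E
```

```text
from [ 0.4989 -0.1457  0.1984] yaw 34.43
0.7,0.03,0.01,0.38,0.9,0.7,0.03,0.01,0.38,0,0.7,0.03,0.01,0.38,0,0.7,0,-0,0.21,0,0.7,0,-0,0.21,0,0.7,0,-0,0.21,0,0.7,0,-0,0.21,0
7
```

{"api": "play_rows", "payload": {
  "deltas": [0.7, 0.03, 0.01, 0.38, 0.9, 0.7, 0.03, 0.01, 0.38, 0, 0.7, 0.03, 0.01, 0.38, 0, 0.7, 0, 0, 0.2, 0, 0.7, 0, 0, 0.2, 0, 0.7, 0, 0, 0, 0, 0.7, 0, 0, 0, 0]
}}

```text
clock: 2.95
eef_pos: [0.5053, -0.1421, 0.1069]
tool_rot: [0.957, 0.291, -0.0, 0.004]
ft_force: [-0.0, 0.4, -0.1]
grip_width: 0.0598
```

```bash
python3 - <<'E'
from h import *
o=bot.get_obs();plan(lin(o["eef_pos"],[.503,-.1445,.079],3),.7,[33.5]*3)
E
```

```text
from [ 0.5053 -0.1421  0.1069] yaw 33.83
0.7,-0.02,0,0.15,0.3,0.7,-0.02,0,0.15,0,0.7,-0.02,0,0.15,0
3
```

{"api": "play_rows", "payload": {
  "deltas": [0.7, -0.02, 0, 0.15, 0.3, 0.7, -0.02, 0, 0.15, 0, 0.7, -0.02, 0, 0.15, 0, 0.7, 0, 0, 0, 0, 0.7, 0, 0, 0, 0]
}}

```text
clock: 3.58
eef_pos: [0.5027, -0.1449, 0.0788]
tool_rot: [0.958, 0.288, 0.0, 0.005]
ft_force: [0.3, 0.1, -0.4]
grip_width: 0.0593
```

```bash
python3 - <<'E'
from h import *
snap("wrist","w3",(120,150,320,240),2.4)
o=bot.get_obs();print(o["eef_pos"],o["ft_force"])
E
```

```text
[ 0.5026073  -0.14481706  0.07879755] [ 0.02860682  0.19352804 -0.39826573]
```

View pics/w3.png

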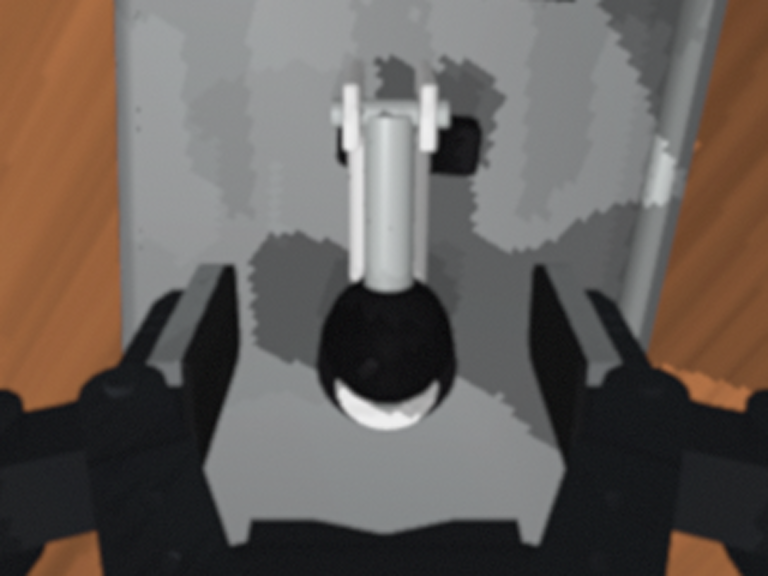

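The ball, at (387,350), is centred between the pads at (235,350) and (535,350). Closing.

{"api": "play_rows", "payload": {
  "deltas": [0, 0, 0, 0, 0, 0, 0, 0, 0, 0, 0, 0, 0, 0, 0, 0, 0, 0, 0, 0, 0, 0, 0, 0, 0, 0, 0, 0, 0, 0]
}}

```text
clock: 4.38
eef_pos: [0.5033, -0.1448, 0.0794]
tool_rot: [0.958, 0.288, 0.001, 0.005]
ft_force: [0.8, -0.3, -0.8]
grip_width: 0.0208
```

```bash
cat >> h.py <<'E'
u0=np.array([np.cos(np.radians(123.5)),np.sin(np.radians(123.5)),0])
def arc(p0,u,f0,f1,n):
    """TCP path relative to p0 for fold f0->f1, arm direction u"""
    s=lambda f:-.042*np.cos(f)*u+np.array([0,0,.042*np.sin(f)])
    return [p0+s(f0+(f1-f0)*(i+1)/n)-s(f0) for i in range(n)]
E
python3 - <<'E'
from h import *
o=bot.get_obs();p=o["eef_pos"];np.save("p0.npy",p);print(o["ft_force"],o["grip_width"])
plan(arc(p,u0,0,np.pi/2,12),0)
E
```

```text
[ 0.84035029 -0.31029239 -0.84076573] 0.020775552627150303
from [ 0.5033 -0.1448  0.0794] yaw 33.5
0,-0,-0.01,-0.09,0,0,-0,-0.02,-0.09,0,0,-0,-0.03,-0.09,0,0,-0,-0.04,-0.08,0,0,-0,-0.05,-0.08,0,0,-0,-0.06,-0.07,0,0,-0,-0.07,-0.06,0,0,-0,-0.08,-0.05,0,0,-0,-0.08,-0.04,0,0,-0,-0.09,-0.03,0,0,-0,-0.09,-0.02,0,0,-0,-0.09,-0.01,0
12
```

{"api": "play_rows", "payload": {
  "deltas": [0, 0, -0.01, -0.09, 0, 0, 0, -0.02, -0.09, 0, 0, 0, -0.03, -0.09, 0, 0, 0, -0.04, -0.08, 0, 0, 0, -0.05, -0.08, 0, 0, 0, -0.06, -0.07, 0, 0, 0, 0, 0, 0]
}}

```text
clock: 5.25
eef_pos: [0.4934, -0.1304, 0.1097]
tool_rot: [0.957, 0.289, -0.001, 0.001]
ft_force: [-0.6, 1.6, -2.6]
grip_width: 0.0213
```

```bash
python3 - <<'E'
from h import *
snap("wrist","w4",(120,150,320,240),2.2)
o=bot.get_obs();p=o["eef_pos"];print(p-np.load("p0.npy"),(p-np.load("p0.npy"))@u0,o["ft_force"],o["grip_width"])
E
```

```text
[-0.00981689  0.01419416  0.03028398] 0.017254614713288163 [-0.6724712   3.22556877 -3.34480724] 0.020826978800574245
```

View pics/w4.png

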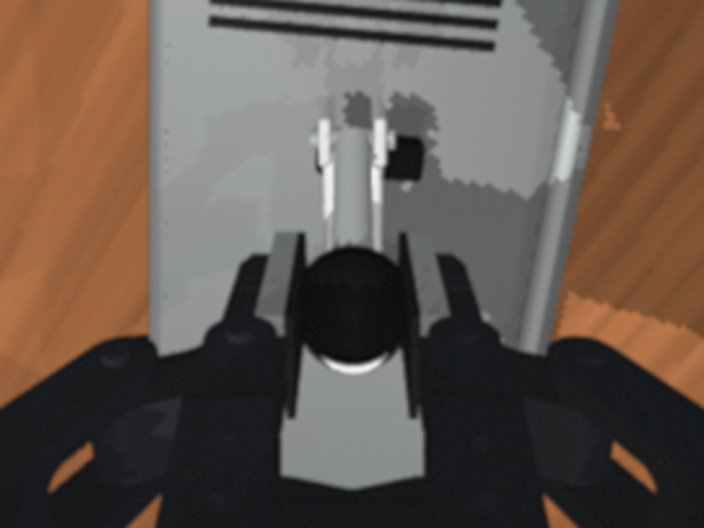

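The ball is held between the pads at (352,305) and the pin is tilting up, with small forces. Continuing the arc.

```bash
python3 - <<'E'
from h import *
plan(arc(np.load("p0.npy"),u0,0,1.55,11)[6:]+[arc(np.load("p0.npy"),u0,0,1.55,1)[0]],0)
E
```

```text
from [ 0.4935 -0.1306  0.1096] yaw 33.59
0,0.01,-0.03,-0.08,0,0,0,-0.09,-0.05,0,0,0,-0.09,-0.04,0,0,0,-0.1,-0.02,0,0,0,-0.1,-0.01,0,0,0,0,0,0
6
```

{"api": "play_rows", "payload": {
  "deltas": [0, 0.01, -0.03, -0.08, 0, 0, 0, -0.09, -0.05, 0, 0, 0, -0.09, -0.04, 0, 0, 0, -0.1, -0.02, 0, 0, 0, -0.1, -0.01, 0, 0, 0, 0, 0, 0, 0, 0, 0, 0, 0]
}}

```text
clock: 6.18
eef_pos: [0.4763, -0.1088, 0.118]
tool_rot: [0.957, 0.288, -0.005, 0.0]
ft_force: [0.9, 1.0, -11.4]
grip_width: 0.0207
```

```bash
python3 - <<'E'
from h import *
snap("scene","sc2",(110,120,180,150),4)
o=bot.get_obs();p=o["eef_pos"];q=p-np.load("p0.npy");print(p,q,q@u0,o["ft_force"],o["grip_width"])
print((proj("sc2",np.array([[.5152,-.1625,.082]])+np.array([.065*u0,.065*u0+[0,0,.055]]))-[110,120])*4)
E
```

```text
[ 0.47631331 -0.10879217  0.11795505] [-0.02696084  0.03600084  0.03859965] 0.044901274252257005 [  1.33500112   0.39208922 -11.83201024] 0.020857620077315467
[[401.0512635  243.93013948]
 [389.29937041 155.97814118]]
```

View pics/sc2.png

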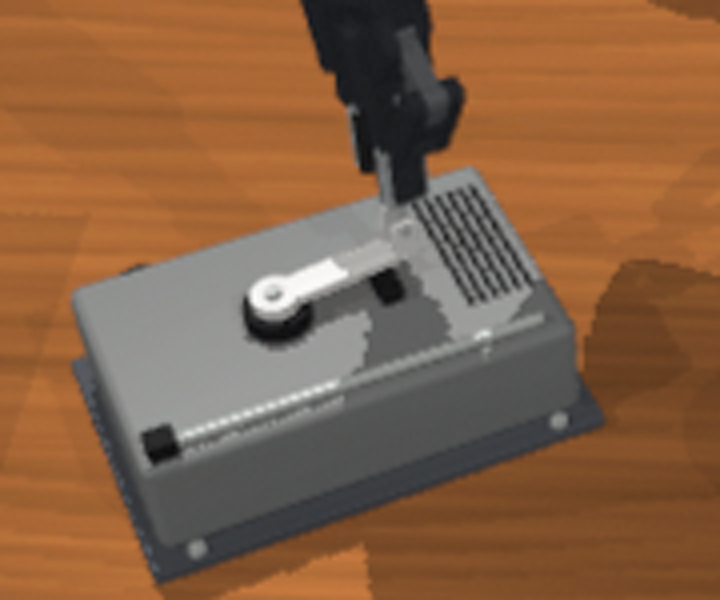

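The knob stands upright: the hinge is at (403,232), the pin goes straight up into the jaws, and the arm is still over its rest. Now the circle, starting with a short part to check tracking.

```bash
cat >> h.py <<'E'
C=np.array([.514,-.1628]); RR=.0655
def where():
    o=bot.get_obs();p=o["eef_pos"];d=p[:2]-C
    print("ang",np.degrees(np.arctan2(d[1],d[0])).round(1),"r",np.linalg.norm(d).round(4),"z",p[2].round(4),"F",o["ft_force"].round(1),"g",o["grip_width"].round(4),"t",o["clock"])
def circ(a0,step,n,z):
    plan([[*(C+RR*np.array([np.cos(np.radians(a0-step*(i+1))),np.sin(np.radians(a0-step*(i+1)))])),z] for i in range(n)],0)
E
python3 - <<'E'
from h import *
where();circ(124.9,8,6,.1175)
E
```

```text
Traceback (most recent call last):
  File "h.py", line 32, in where
    print("ang",np.degrees(np.arctan2(d[1],d[0])).round(1),"r",np.linalg.norm(d).round(4),"z",p[2].round(4),"F",o["ft_force"].round(1),"g",o["grip_width"].round(4),"t",o["clock"])
                                                                                                                                           ^^^^^^^^^^^^^^^^^^^^^
AttributeError: 'float' object has no attribute 'round'
```

```bash
sed -i 's/o\["grip_width"\].round(4)/round(float(o["grip_width"]),4)/' h.py
python3 - <<'E'
from h import *
where();circ(124.9,8,6,.1175)
E
```

```text
ang 124.9 r 0.0659 z 0.118 F [  1.3   0.4 -11.8] g 0.0209 t 6.225
from [ 0.4763 -0.1088  0.118 ] yaw 33.53
0,0.15,0.01,0.01,0,0,0.15,0.03,-0,0,0,0.14,0.05,-0,0,0,0.14,0.07,-0,0,0,0.13,0.09,-0,0,0,0.11,0.1,-0,0
6
```

{"api": "play_rows", "payload": {
  "deltas": [0, 0.15, 0.01, 0.02, 0, 0, 0.15, 0.03, 0, 0, 0, 0.14, 0.05, 0, 0, 0, 0.14, 0.07, 0, 0, 0, 0.13, 0.09, 0, 0, 0, 0.11, 0.1, 0, 0]
}}

```text
clock: 6.98
eef_pos: [0.5323, -0.0994, 0.1176]
tool_rot: [0.958, 0.288, -0.005, 0.001]
ft_force: [-1.6, -1.3, -5.4]
grip_width: 0.0209
```

```bash
python3 - <<'E'
from h import *
where();circ(76.9,8,12,.1175)
E
```

```text
ang 73.9 r 0.0659 z 0.1176 F [-1.6 -1.3 -5.4] g 0.0209 t 6.975
from [ 0.5323 -0.0994  0.1176] yaw 33.49
0,0.05,0.08,0,0,0,0.08,0.13,-0,0,0,0.06,0.14,-0,0,0,0.04,0.15,-0,0,0,0.02,0.15,-0,0,0,-0,0.15,-0,0,0,-0.02,0.15,0,0,0,-0.04,0.15,0,0,0,-0.06,0.14,0,0,0,-0.08,0.13,0,0,0,-0.1,0.12,0,0,0,-0.11,0.1,0,0
12
```

{"api": "play_rows", "payload": {
  "deltas": [0, 0.05, 0.08, 0, 0, 0, 0.08, 0.13, 0, 0, 0, 0.06, 0.14, 0, 0, 0, 0.04, 0.15, 0, 0, 0, 0.02, 0.15, 0, 0, 0, 0, 0.15, 0, 0, 0, -0.02, 0.15, 0, 0, 0, -0.04, 0.15, 0, 0]
}}

```text
clock: 7.98
eef_pos: [0.5824, -0.1509, 0.1175]
tool_rot: [0.958, 0.288, -0.004, 0.001]
ft_force: [-0.6, 1.5, -5.0]
grip_width: 0.021
```

```bash
python3 - <<'E'
from h import *
where();o=bot.get_obs();d=o["eef_pos"][:2]-C;a=np.degrees(np.arctan2(d[1],d[0]));circ(a,8,9,.1175)
E
```

```text
ang 9.9 r 0.0694 z 0.1175 F [-0.6  1.5 -5. ] g 0.021 t 7.975
from [ 0.5824 -0.1509  0.1175] yaw 33.5
0,-0.13,0.11,0,0,0,-0.09,0.12,0,0,0,-0.11,0.11,0,0,0,-0.12,0.09,0,0,0,-0.13,0.08,0,0,0,-0.14,0.06,0,0,0,-0.15,0.04,0,0,0,-0.15,0.02,0,0,0,-0.15,-0,0,0
9
```

{"api": "play_rows", "payload": {
  "deltas": [0, -0.13, 0.11, 0, 0, 0, -0.09, 0.12, 0, 0, 0, -0.11, 0.11, 0, 0, 0, -0.12, 0.09, 0, 0, 0, -0.13, 0.08, 0, 0, 0, -0.14, 0.06, 0, 0, 0, -0.15, 0.04, 0, 0]
}}

```text
clock: 8.85
eef_pos: [0.5584, -0.2144, 0.1177]
tool_rot: [0.958, 0.288, -0.003, 0.0]
ft_force: [0.2, 1.5, -6.0]
grip_width: 0.021
```

```bash
python3 - <<'E'
from h import *
where();o=bot.get_obs();d=o["eef_pos"][:2]-C;a=np.degrees(np.arctan2(d[1],d[0]));circ(a,8,9,.1175)
E
```

```text
ang -49.3 r 0.0681 z 0.1177 F [ 0.2  1.5 -6. ] g 0.021 t 8.85
from [ 0.5584 -0.2144  0.1177] yaw 33.5
0,-0.16,-0.03,0,0,0,-0.15,-0.01,0,0,0,-0.15,-0.03,0,0,0,-0.14,-0.05,0,0,0,-0.13,-0.07,0,0,0,-0.12,-0.09,0,0,0,-0.11,-0.11,0,0,0,-0.09,-0.12,0,0,0,-0.07,-0.13,0,0
9
```

{"api": "play_rows", "payload": {
  "deltas": [0, -0.16, -0.03, 0, 0, 0, -0.15, -0.01, 0, 0, 0, -0.15, -0.03, 0, 0, 0, -0.14, -0.05, 0, 0, 0, -0.13, -0.07, 0, 0, 0, -0.12, -0.09, 0, 0, 0, -0.11, -0.11, 0, 0]
}}

```text
clock: 9.72
eef_pos: [0.4927, -0.2279, 0.1177]
tool_rot: [0.958, 0.288, -0.004, 0.001]
ft_force: [0.1, 0.3, -8.5]
grip_width: 0.021
```

```bash
python3 - <<'E'
from h import *
where();o=bot.get_obs();d=o["eef_pos"][:2]-C;a=np.degrees(np.arctan2(d[1],d[0]));circ(a,8,9,.1175)
E
```

```text
ang -108.1 r 0.0685 z 0.1177 F [ 0.1  0.3 -8.5] g 0.021 t 9.725
from [ 0.4927 -0.2279  0.1177] yaw 33.48
0,-0.05,-0.16,0,0,0,-0.07,-0.14,0,0,0,-0.05,-0.14,0,0,0,-0.03,-0.15,0,0,0,-0.01,-0.15,0,0,0,0.01,-0.15,0,0,0,0.04,-0.15,-0,0,0,0.06,-0.14,-0,0,0,0.08,-0.13,-0,0
9
```

{"api": "play_rows", "payload": {
  "deltas": [0, -0.05, -0.16, 0, 0, 0, -0.07, -0.14, 0, 0, 0, -0.05, -0.14, 0, 0, 0, -0.03, -0.15, 0, 0, 0, -0.01, -0.15, 0, 0, 0, 0.01, -0.15, 0, 0, 0, 0.04, -0.15, 0, 0]
}}

```text
clock: 10.6
eef_pos: [0.4472, -0.1782, 0.1177]
tool_rot: [0.958, 0.288, -0.003, 0.001]
ft_force: [1.7, 0.2, -10.9]
grip_width: 0.0211
```

```bash
python3 - <<'E'
from h import *
where();o=bot.get_obs();d=o["eef_pos"][:2]-C;a=np.degrees(np.arctan2(d[1],d[0]));circ(a,8,9,.1175)
E
```

```text
ang -167.0 r 0.0686 z 0.1177 F [  1.7   0.2 -10.9] g 0.0211 t 10.6
from [ 0.4472 -0.1782  0.1177] yaw 33.46
0,0.11,-0.12,0,0,0,0.08,-0.13,-0,0,0,0.1,-0.12,-0,0,0,0.11,-0.1,-0,0,0,0.13,-0.08,-0,0,0,0.14,-0.07,-0,0,0,0.15,-0.05,-0,0,0,0.15,-0.03,-0,0,0,0.15,-0,-0,0
9
```

{"api": "play_rows", "payload": {
  "deltas": [0, 0.11, -0.12, 0, 0, 0, 0.08, -0.13, 0, 0, 0, 0.1, -0.12, 0, 0, 0, 0.11, -0.1, 0, 0, 0, 0.13, -0.08, 0, 0, 0, 0.14, -0.07, 0, 0, 0, 0.15, -0.05, 0, 0, 0, 0.15, -0.03, 0, 0, 0, 0.13, 0, 0, 0, 0, 0, 0, 0, 0, 0, 0, 0, 0, 0]
}}

```text
clock: 11.98
eef_pos: [0.4818, -0.102, 0.1174]
tool_rot: [0.958, 0.288, -0.004, 0.002]
ft_force: [2.0, -1.3, -9.3]
grip_width: 0.0213
```

```bash
python3 - <<'E'
from h import *
where();snap("wrist","w5",(120,100,320,240),2.2)
snap("scene","sc3",(110,120,180,150),4)
E
```

```text
ang 117.9 r 0.0688 z 0.1174 F [ 2.  -1.3 -9.3] g 0.0213 t 11.975
```

View pics/sc3.png

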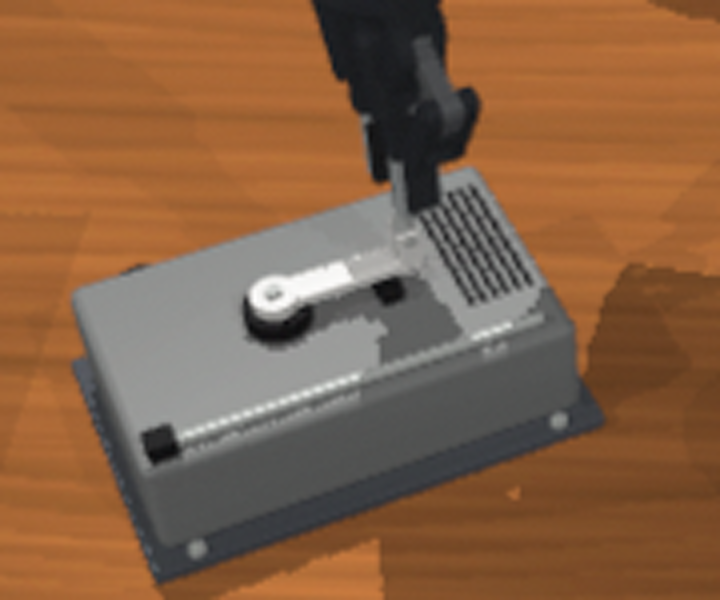

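The arm is back over its rest (crank about 6.28) with the knob upright, pin at (408,215). Now folding it down along the arm.

```bash
python3 - <<'E'
from h import *
o=bot.get_obs();p=o["eef_pos"];np.save("p1.npy",p)
a=np.radians(118.2);u=np.array([np.cos(a),np.sin(a),0])
plan(arc(p,u,1.64,0.03,12),0,[29]*12)
E
```

```text
from [ 0.4817 -0.1021  0.1175] yaw 33.5
0,-0.01,0.09,0,4.5,0,-0,0.09,0.01,0,0,-0,0.09,0.02,0,0,-0,0.09,0.04,0,0,-0,0.08,0.05,0,0,-0,0.07,0.06,0,0,-0,0.06,0.07,0,0,-0,0.06,0.08,0,0,0,0.04,0.08,0,0,0,0.03,0.09,0,0,0,0.02,0.09,0,0,0,0.01,0.09,0
12
```

{"api": "play_rows", "payload": {
  "deltas": [0, -0.01, 0.09, 0, 4.5, 0, 0, 0.09, 0.01, 0, 0, 0, 0.09, 0.02, 0, 0, 0, 0.09, 0.04, 0, 0, 0, 0.08, 0.05, 0, 0, 0, 0.07, 0.06, 0, 0, 0, 0.06, 0.07, 0]
}}

```text
clock: 12.95
eef_pos: [0.4992, -0.1336, 0.1046]
tool_rot: [0.968, 0.251, -0.002, 0.002]
ft_force: [-2.2, 0.8, -0.4]
grip_width: 0.0211
```

```bash
python3 - <<'E'
from h import *
where()
o=bot.get_obs();p=np.load("p1.npy")
a=np.radians(118.2);u=np.array([np.cos(a),np.sin(a),0]);print((o["eef_pos"]-p)@u,o["eef_pos"]-p)
plan(arc(p,u,1.64,0.0,12)[8:],0,[29]*4)
E
```

```text
ang 116.9 r 0.0328 z 0.1046 F [-2.2  0.8 -0.4] g 0.0211 t 12.95
-0.03600413783469997 [ 0.01744229 -0.0315008  -0.01291358]
from [ 0.4992 -0.1336  0.1046] yaw 29.03
0,-0.01,0.09,0.2,0,0,0,0.03,0.09,0,0,0,0.02,0.09,0,0,0,0.01,0.1,0
4
```

{"api": "play_rows", "payload": {
  "deltas": [0, 0, 0.04, 0.1, 0, 0, 0, 0.05, 0.1, 0, 0, 0, 0.03, 0.09, 0, 0, 0, 0.02, 0.09, 0, 0, 0, 0.01, 0.09, 0, 0, 0, 0, 0, 0]
}}

```text
clock: 13.7
eef_pos: [0.5051, -0.1438, 0.0752]
tool_rot: [0.968, 0.25, -0.001, 0.004]
ft_force: [-0.9, -1.2, 0.5]
grip_width: 0.0212
```

```bash
python3 - <<'E'
from h import *
where()
snap("scene","sc4",(110,120,180,150),4)
E
```

```text
ang 115.0 r 0.021 z 0.0752 F [-0.9 -1.2  0.5] g 0.0212 t 13.7
```

View pics/sc4.png

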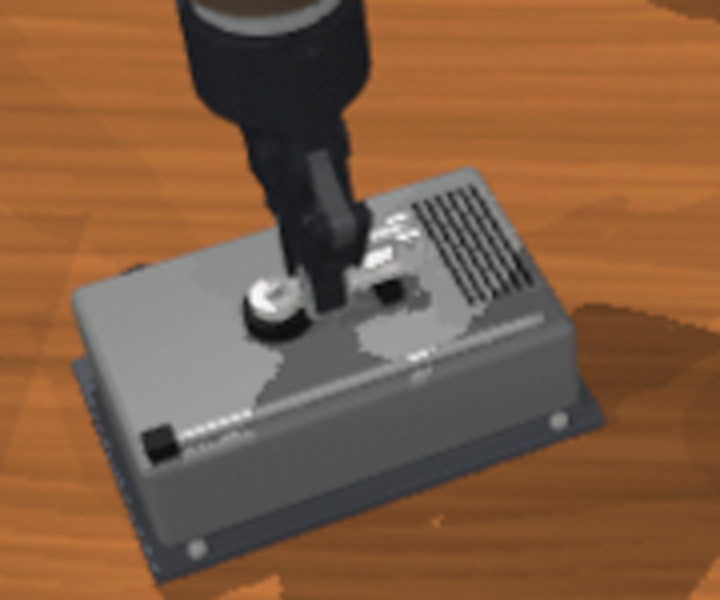

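The knob looks flat along the arm, with the jaws at (330,290). A slight extra press, then release and lift.

{"api": "play_rows", "payload": {
  "deltas": [0, 0, 0, 0.04, 0, 0, 0, 0, 0, 0, 0.7, 0, 0, 0, 0, 0.7, 0, 0, 0, 0, 0.7, 0, 0, 0, 0, 0.7, 0, 0, 0, 0, 0.7, 0, 0, -0.2, 0, 0.7, 0, 0, -0.6, 0, 0.7, 0, 0, -0.9, 0, 0.7, 0, 0, -0.5, 0, 0.7, 0, 0, 0, 0, 0.7, 0, 0, 0, 0]
}}

```text
clock: 15.25
eef_pos: [0.5061, -0.1416, 0.213]
tool_rot: [0.968, 0.251, 0.002, 0.004]
ft_force: [-0.6, 0.0, -0.3]
grip_width: 0.0597
```

```bash
python3 - <<'E'
from h import *
where()
snap("scene","sc5",(100,110,280,200),2.8)
snap("wrist","w6",None,1.4)
E
```

```text
ang 110.4 r 0.0226 z 0.213 F [-0.6  0.  -0.3] g 0.0597 t 15.25
```

View pics/sc5.png

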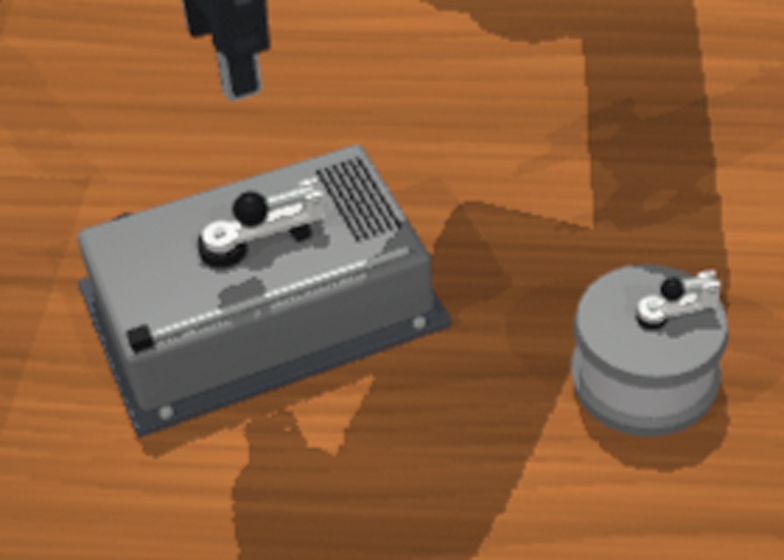

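View pics/w6.png

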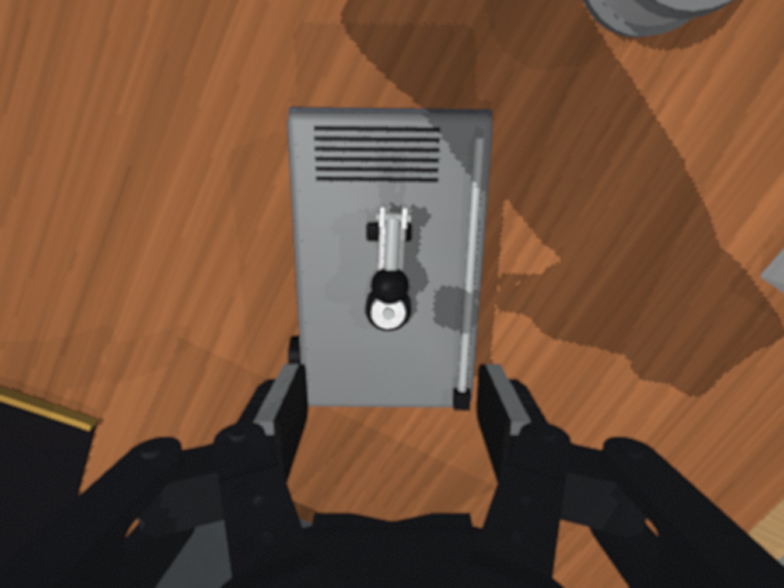

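The arm is centred over its rest, the knob looks flat (ball at scene crop (250,208)), and the lantern is undisturbed. A quick numeric check of the fold and the lantern before handing in.

```bash
python3 - <<'E'
from h import *
g=lambda u,v,z:ray("w6",u/1.4,v/1.4,z)
h=g(393,215,.095);b=g(390,286,.095);ax=g(388,314,.088);print("arm deg",np.degrees(np.arctan2(*(h-ax)[[1,0]])))
s=g(315,128,.065)-g(440,129,.065);print("+y deg",np.degrees(np.arctan2(s[1],s[0]))-90+360)
a=np.radians(118.2);u=np.array([np.cos(a),np.sin(a),0]);A=np.array([.5152,-.1625,.095])
print("seen ball",250/2.8+100,208/2.8+110)
for f in(0,.15,.3,.5):print(f,proj("sc5",A+.065*u-.042*np.cos(f)*u+[0,0,.042*np.sin(f)]),proj("w6",A+.065*u-.042*np.cos(f)*u+[0,0,.042*np.sin(f)])*1.4)
print("initial scene ball, fold 0:",proj("sc1",A+.023*u0),"seen",264/1.4,254/1.4)
print("lantern before, now: ", (464/1.4,310/1.4),(652/2.8+100,312/2.8+110))
E
```

```text
arm deg 116.27009066774585
+y deg 118.63281663464568
seen ball 189.28571428571428 184.28571428571428
0 [[189.35498767 184.66915897]] [[389.30182513 284.74994641]]
0.15 [[189.16799341 182.12845294]] [[389.27102903 286.9632617 ]]
0.3 [[189.47690431 179.46790393]] [[389.2607478  287.70887827]]
0.5 [[190.65664814 175.84187654]] [[389.28191119 286.20781086]]
initial scene ball, fold 0: [[188.93054125 183.9577323 ]] seen 188.57142857142858 181.42857142857144
lantern before, now:  (331.42857142857144, 221.42857142857144) (332.8571428571429, 221.42857142857144)
```

The fold comes out near 0, the crank near 6.3, and the lantern has not moved. Handing in.

```bash
python3 -c "
from h import *
print(ticket.job_done())"
```

```text
the job is handed in; nothing more can be done
None
```

I wound up the radio as asked and handed the job in at about 15 s of the 48 s allowed. The arm gripped the knob's ball, swung it upright and turned the crank one full turn clockwise. It then folded the knob flat again, let go and lifted clear. The hand-in gave no verdict.

- **Crank:** in the last wrist picture the arm lies over its rest, at about 116° against 118.6° for the radio's +y. That puts the crank at about 6.32 rad, within the 5.93–6.63 allowed.
- **Fold:** the ball's position in the scene picture matches a fold of about 0 to 0.05 rad, under the 0.25 limit. The wrist picture cannot tell flat from slightly raised.
- **Robot:** after letting go, the tool sits well above the radio, with the force reading close to zero.
- **Lantern:** it shows within about 1.5 pixels of where it stood at the start.

Two things did not go exactly as expected. The ball closed the gripper to 21 mm rather than its 24 mm width. While the knob was upright there was also a steady 5–12 N downward pull on the tool. The grip held throughout.

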